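Turn the tool carousel to its empty fork and hang the screwdriver there

TASK

First turn the tool carousel by one of its pegs until the empty fork stands over the pointer on the foot. Then take the screwdriver out of the wooden block and hang it upright in that fork: ease it in above the raised lips until its collar bears lightly on the fork's back plate for a moment, then set it down (do not drop it) behind the lips and let go. Be gentle, the fork is only finger-tight; leave the fork over the pointer, and the cup, jar and tin where they are.

Things in the scene. Friction and masses are not known exactly. Their poses are not given: they have to be found in the camera images.
- stand: Rotary tool stand, fixed to the table: dark steel foot, 210 mm across and 18 mm high, with an upright column. Origin on the column's axis at table height; z is up; -x points from the axis to the pointer, a bar 12 mm wide with a round end that sticks out of the foot to 153 mm from the axis, 14 mm high.
- pointer (a point): A point on the pointer, 113.5 mm from the column's axis, 12 mm above the table: where the empty fork has to stand, seen from above.
- carousel: Turning part of the stand: hub with four forks at right angles, three of them holding fixed tools (tops up to 250 mm above the table). Origin on the column's axis at table height, z up; -x points along the empty fork (same as the stand's -x when over the pointer). Starts 0.7 to 2.1 rad counter-clockwise of it, seen from above; turns both ways against 0.35 N m of friction and stays where left.
- hub_top (a point): Centre of the upper of the two dark steel hub plates (150 mm across), on the column's axis at the plate's top, 172 mm above the table. A steel nut 28 mm across stands 10 mm high on it.
- turn_peg (a point): Turning peg above the empty fork's arm: round, upright, 14 mm across, standing 40 mm above the upper hub plate (172 to 212 mm above the table), 56 mm from the column's axis. The point is on its axis, 15 mm below its top. The three other arms have the same peg.
- fork_in (a point): Empty fork: where the middle of its seat would be if pushed fully in, at the prongs' top (160 mm above the table), 113.5 mm from the axis along the carousel's -x. In fact the fork, with back plate and lips, is pulled out along that line and clamped 6 to 32 mm farther out than this point, not reported: feel for the back plate. Pushing it with over 12 N, or down with over 25 N, slips the clamp.
- seat_in (a point): The same point, 3 mm higher. Fork: two rigid prongs 8 mm wide, 12 mm high, 16 mm apart, along the carousel's x. The seat is 37 mm long: the back plate's face (40 mm wide, top 180 mm above the table) is 18.5 mm inward of the seat's middle, the lips (6 mm long, 6 mm higher than the prongs) begin 18.5 mm outward; flared tips run 14 mm beyond the lips. All pulled out together.
- driver_handle (a point): Screwdriver, 0.11 to 0.22 kg: black round handle 28 mm across, 80 mm long, on a steel collar 34 mm across, 6 mm thick; round shank 8 mm across, 85 mm long below. Point: middle of the handle, 46 mm above the collar's underside; z up along it. At the start it stands loose in the block, collar on top (point 146 mm above the table); seated with its collar on the prongs, 206 mm.
- driver: The same screwdriver; origin on its axis at the underside of the collar, z up along the handle.
- block: Fixed wooden block, 85 x 85 mm and 100 mm high, with an upright 14 mm through hole in the middle in which the screwdriver stands. Origin at the centre of its underside.
- cup: Bystander: loose paper-white cup, 76 mm across the rim, 90 mm high; origin at the centre of its underside.
- jar: Bystander: loose glass jar with steel lid, 68 mm across, 100 mm high; origin at the centre of its underside.
- tin: Bystander: loose flat metal tin, 100 x 65 mm, 30 mm high; origin at the centre of its underside.
Mind the look-alikes: they are no part of the job. There is more than one size of the driver; the job needs the smallest.

How it is judged:
On the way, in this order (a step that is already met when the one before it is completed fails the run):
1. the empty fork has been turned over the pointer (within 15 mm), the screwdriver still in its block (horizontal distance between fork_in and pointer below 0.015 m and distance of driver_handle from where it was at the start of the episode below 0.02 m), for 0.3 s.
2. the screwdriver is lifted out of the block (height (world z) of driver above 0.19 m), for 0.1 s.
3. held clear above the lips, the collar is pressed against the fork's back plate (1.5 N or more) (height (world z) of driver_handle between 0.2125 and 0.23 m and x of driver_handle in the frame of stand between -0.151 and -0.114 m and contact force between driver and carousel above 1.5 N), for 0.2 s.
4. the screwdriver's collar is set down in the fork's seat while it is still held (height (world z) of driver_handle between 0.203 and 0.2085 m and x of driver_handle in the frame of stand between -0.151 and -0.114 m and y of driver_handle in the frame of stand between -0.024 and 0.024 m and angle between driver_handle's own z axis and vertical below 0.1 rad and contact force between the fingers and driver above 1 N and contact force between driver and carousel above 0.5 N), for 0.1 s.
At the end, for the whole second after the job is handed in: The screwdriver hangs upright (within 0.1 rad) and at rest in the fork over the pointer, its collar down on the prongs between back plate and lips (handle middle 203 to 208.5 mm above the table), released, and the empty fork's place is still within 15 mm of the pointer (height (world z) of driver_handle between 0.203 and 0.2085 m and x of driver_handle in the frame of stand between -0.151 and -0.114 m and y of driver_handle in the frame of stand between -0.024 and 0.024 m and angle between driver_handle's own z axis and vertical below 0.1 rad and horizontal distance between fork_in and pointer below 0.015 m and contact force between driver and carousel above 0.3 N and linear speed of driver below 0.02 m/s and angular speed of carousel below 0.05 rad/s); the robot touches nothing.
It fails at once if the screwdriver is pushed on the fork with more than 12 N while above the lips (handle middle over 212.5 mm), or with more than 25 N at all ((height (world z) of driver_handle above 0.2125 m and contact force between driver and carousel above 12 N) or contact force between driver and carousel above 25 N).
It fails at once if the cup, jar or tin is disturbed (moved more than 25 mm) (distance of any of cup, jar, tin from where it was at the start of the episode above 0.025 m).
It also fails if it takes over 72 s, if anything falls off the work surface, if the arm or the gripper's body presses on something with over 40 N, if the wrist force passes 120 N, or if a joint passes its speed limit or range.

ROBOT

A 6-joint arm with a two-finger parallel gripper is mounted at the origin on the work surface. World frame = base frame: x ahead of the robot, y to its left, z up, the work surface at z = 0. Lengths are in m, angles in rad, forces in N, time in s.
With the tool pointing down it reaches from about 0.25 to 0.725 m from the base axis. Payload 4 kg.
Tool frame: the origin (TCP) lies at the very end of the fingers, on their centre line; the grasp point (between the pads) lies 19 mm behind it; z points along the fingers, y is the line along which they close (so a half turn about z gives the same grasp; the last joint's range is limited). The gripper opens to 85 mm and grips with 20 to 120 N. Pads are 22 mm wide; open, the fingers measure 114 mm over their backs; the gripper's body (76 mm by 85 mm) begins 54 mm behind the grasp point. The pads swing forward as they close: fully open they stand 13 mm farther back than shut.
Start: joints at [1.246, 0.241, 0.005, 1.335, 0, 1.571], TCP at [0.16, 0.474, 0.231] pointing down, gripper open.
Joint ranges: [-2.72, 2.72], [-1.05, 1.87], [-1.09, 1.28], [-1.99, 2.15], [-1.42, 1.44], [-3.14, 3.14]. Speed limits (rad/s): [2.79, 2.79, 3.14, 3.14, 3.14, 3.14].

INTERFACE

Orientations are given as a unit quaternion [x, y, z, w].
In Python, from workcell import bot, vision, workorder gives the robot as it stands.
- The arm moves only by the shell command python3 -m creep 'ROWS' [OPENING]. ROWS is JSON, a list of rows, each a list of 2 entries, a list of its own where there are three numbers: the shift along the tool's x, y, z in mm, then the turn, a rotation vector about the tool's x, y, z in rad. In form: [[[dx, dy, dz], [wx, wy, wz]], ...]. A call has 1 to 12 rows; each row shifts and turns the commanded pose from where the row before left it, along the tool's axes as they then stand; what a row does not reach is not made up. A row lasts 1/8 s, in which the tool goes at most 62.5 mm and 10.7 degrees, less where a joint would pass 70% of its speed; a pose out of reach is approached as far as the arm can. A call is refused whole if a number of a shift passes 62.5 or a number of a turn 0.188, either way. A call with a gripper value outside its range is refused whole. OPENING is the finger opening in mm, from 0 to 85.4, set as the call begins (- or left out, the last holds). The fingers move at their own pace and stop on an object; the grip force is fixed at half the most. Time passes only in rows, so rows that do not move let the fingers close. It gives the time, the measured TCP pose, the force, the opening and the grip force at its end, in the units of the state.
- bot.get_obs(): the state, without advancing time (a new reading comes with each control period).
- vision.camera(name): name is "side" or "top" or "wrist"; returns a dict with "image" (480x640x3 uint8, blue, green, red), "z_map" (480x640 float32, m along the optical axis (not along the pixel's ray), 0 where there is no reading), "K" (3x3 intrinsics, pixels), "rvec" (rotation vector, rad) and "tvec" (3), from world to camera coordinates, as OpenCV has them; the wrist camera has in their place "tool_from_camera" (4x4, takes a point from camera to tool coordinates, whose origin is the TCP and whose axes are the flange's). Camera axes: x right, y down, z forward; pixel columns grow to the right and rows downward; lengths in m; the calibration is good to about 2 mm. A picture is of the moment at which its call begins: read the wrist's pose just before it.
- workorder.job_done(): hands the job in; it is judged then, once.
Trained networks look in a picture, given as the dict that the camera call returned (one of the last four; its "shot" number tells which), for a name from the list of things; names that differ only in an ending like _2 or _b are one class to them, and where a whole thing is asked for, a point or a joint stands for the part that bears it (a point fixed in the world has none). Each returns a list of dicts, best first, with "score" (0 to 1); they miss things now and then, are a little off and sometimes report something else, mostly with a low value. They report only what shows in the picture. A call takes as long as a camera call. They do not tell look-alikes from the thing itself.
- vision.spot_in(picture, query): "position" ([column, row] in pixels, amid what is visible of it).
- vision.place_of(picture, query): "position" ([column, row] in pixels: a listed point, or the origin of a listed thing).
The state is a dict: "clock": time; "joint_pos": joint angles; "joint_vel": joint speeds; "tau": joint torques, N m; "eef_pos": TCP position; "tool_rot": TCP orientation; "ft_force": force on the tool from outside, world axes, zero at the start; "ft_torque": the same for the moment, N m; "grip_width": finger opening in m; "grasp_force": force on a finger pad.
Only numpy, scipy, OpenCV 4.12 (cv2) and the standard library are available. Lean on these libraries where they do the work, as an engineer would, in place of code of your own. Each camera call takes 0.05 s, during which the arm holds its last target. There are 200 camera calls.

## Working session

There is one attempt and no reset: what is moved stays moved. The work goes in short steps, Python scripts to look and compute and a shell command to move; the robot and the scene stay as the last step left them, time stands still between calls to the robot, and variables do not carry over. Pictures are saved under pics/ and viewed, at most 10 in all, crops included, and the job is handed in when it is done.

```bash
ls; mkdir -p pics; cat > h.py <<'E'
import numpy as np, cv2
from scipy.spatial.transform import Rotation as R
from workcell import bot, vision, workorder
def ray(p,uv,z=None):
    """pixel -> world; at height z plane"""
    K=p["K"]; d=np.linalg.inv(K)@np.array([uv[0],uv[1],1.0])
    if "rvec" in p:
        Rm=cv2.Rodrigues(np.array(p["rvec"],float))[0]; t=np.array(p["tvec"]).ravel()
        o=-Rm.T@t; w=Rm.T@d
    else:
        s=p["obs"]; T=np.array(p["tool_from_camera"]); Rt=R.from_quat(s["tool_rot"]).as_matrix()
        o=Rt@T[:3,3]+s["eef_pos"]; w=Rt@T[:3,:3]@d
    return o,w
def at_z(p,uv,z):
    o,w=ray(p,uv); return o+w*(z-o[2])/w[2]
def at_depth(p,uv):
    o,w=ray(p,uv); u,v=int(round(uv[0])),int(round(uv[1])); return o+w*float(p["z_map"][v,u])
def shot(n):
    s=bot.get_obs(); p=vision.camera(n); p["obs"]=s; return p
E
python3 - <<'E'
from h import *
print(bot.get_obs())
for n in("top","side"):
    p=shot(n); cv2.imwrite(f"pics/{n}0.png",p["image"])
    for q,z in(("stand",0),("pointer",.012),("hub_top",.172),("turn_peg",.197),("fork_in",.16),("driver_handle",.146),("block",0),("cup",0),("jar",0),("tin",0)):
        for r in vision.place_of(p,q)[:4]:
            print(n,q,round(r["score"],2),np.round(r["position"]),np.round(at_z(p,r["position"],z),3))
E
```

```text
pics
{'clock': 0.0, 'joint_pos': array([1.24597891e+00, 2.41414940e-01, 3.68661607e-03, 1.33521853e+00,
       2.15476630e-05, 1.57082451e+00]), 'joint_vel': array([ 0.00052868, -0.00086155, -0.00044881,  0.00078982, -0.00051221,
        0.00036939]), 'tau': array([ 1.21988691e-03, -3.72314465e+01,  2.52409458e+01,  1.69523852e-02,
        1.21424459e-04, -7.93638691e-06]), 'eef_pos': array([0.15935157, 0.47323264, 0.23039765]), 'tool_rot': array([ 1.61709511e-01,  9.86837817e-01, -1.05937292e-03, -1.84482369e-04]), 'ft_force': array([0.31065144, 0.56897776, 0.10249718]), 'ft_torque': array([-0.0047067 , -0.01589292, -0.05718569]), 'grasp_force': 0.0, 'grip_width': 0.08543712288555282}
top stand 0.53 [445. 270.] [ 0.424 -0.289  0.   ]
top pointer 0.93 [322. 239.] [0.51  0.021 0.012]
top hub_top 0.92 [307. 190.] [0.608 0.055 0.172]
top turn_peg 0.93 [328. 190.] [0.605 0.009 0.197]
top fork_in 0.84 [350. 197.] [ 0.592 -0.043  0.16 ]
top fork_in 0.38 [356. 202.] [ 0.582 -0.055  0.16 ]
top driver_handle 0.79 [452. 222.] [ 0.532 -0.275  0.146]
top driver_handle 0.68 [448. 269.] [ 0.424 -0
[... 393 characters left out ...]
9.] [0.508 0.021 0.012]
side hub_top 0.91 [356. 219.] [0.617 0.057 0.172]
side turn_peg 0.82 [369. 218.] [0.61  0.012 0.197]
side fork_in 0.77 [378. 247.] [ 0.575 -0.042  0.16 ]
side driver_handle 0.97 [419. 338.] [ 0.425 -0.256  0.146]
side driver_handle 0.69 [370. 218.] [0.672 0.06  0.146]
side driver_handle 0.63 [363. 352.] [ 0.333 -0.204  0.146]
side driver_handle 0.6 [460. 304.] [ 0.553 -0.263  0.146]
side block 0.67 [412. 389.] [ 0.426 -0.256  0.   ]
side block 0.57 [415. 357.] [ 0.498 -0.215  0.   ]
side block 0.29 [354. 276.] [0.611 0.053 0.   ]
side cup 0.68 [480. 319.] [ 0.69 -0.26  0.  ]
side jar 0.66 [251. 237.] [0.543 0.394 0.   ]
side tin 0.96 [331. 372.] [ 0.348 -0.111  0.   ]
```

View pics/top0.png

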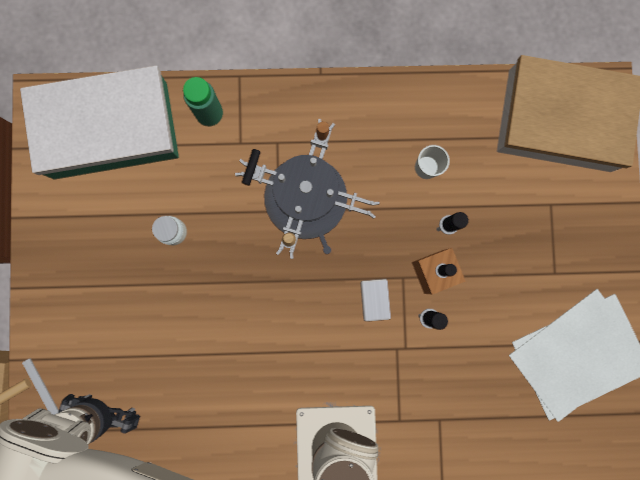

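View pics/side0.png

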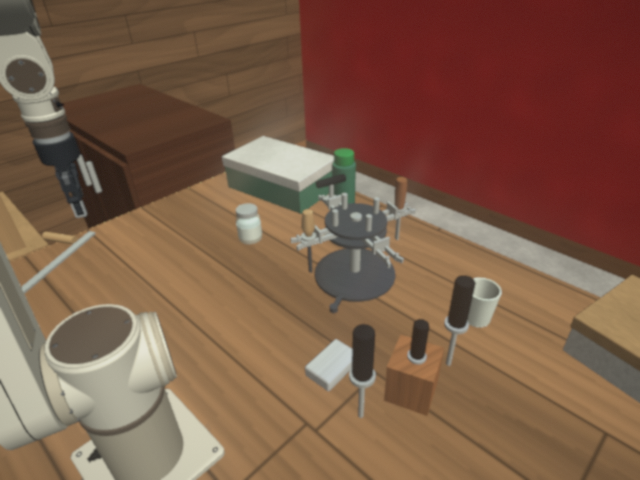

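The top view shows the hub nut at (306,187), the empty fork at (360,205) pointing right, and the pointer tip at (326,250). The small driver stands in the block at (447,270), with two larger look-alikes at (458,221) and (438,321). The side view agrees: the small driver is at (420,340).

```bash
cat >> h.py <<'E'
def plan(xyz,theta):
    """shift (mm, present tool axes) and turn (rad about tool z) to reach xyz with the closing line at theta deg (tool down)"""
    s=bot.get_obs(); Rt=R.from_quat(s["tool_rot"])
    d=Rt.inv().apply(np.array(xyz)-s["eef_pos"])*1000
    t=np.radians(theta); y=np.array([np.cos(t),np.sin(t),0]); x=np.array([-y[1],y[0],0])
    G=R.from_matrix(np.column_stack([x,y,[0,0,-1]]))
    print("shift",np.round(d,1),"turn",np.round((Rt.inv()*G).as_rotvec(),4))
E
python3 - <<'E'
from h import *
p=shot("wrist"); print(np.round(p["tool_from_camera"],3),p["K"])
plan((.50,-.02,.36),109)
E
```

```text
[[ 0.001 -0.958 -0.288  0.073]
 [ 1.     0.002 -0.    -0.001]
 [ 0.001 -0.288  0.958 -0.143]
 [ 0.     0.     0.     1.   ]] [[353.7799164    0.         325.53933405]
 [  0.         353.7799164  235.62735228]
 [  0.           0.           1.        ]]
shift [-480.2 -359.4 -128.7] turn [ 0.      0.     -0.6564]
```

```bash
python3 -m creep '[[[0,0,-40],[0,0,0]],[[0,0,-40],[0,0,0]],[[-24,-18,-40],[0,0,0]],[[-24,-18,0],[0,0,0]],[[-24,-18,0],[0,0,0]],[[-24,-18,0],[0,0,0]],[[-24,-18,0],[0,0,0]],[[-24,-18,0],[0,0,0]],[[-24,-18,0],[0,0,0]],[[-24,-18,0],[0,0,0]],[[-24,-18,0],[0,0,0]],[[-24,-18,0],[0,0,0]]]' 40
python3 -m creep '[[[-24,-18,0],[0,0,0]],[[-24,-18,0],[0,0,0]],[[-24,-18,0],[0,0,0]],[[-24,-18,0],[0,0,0]],[[-24,-18,0],[0,0,0]],[[-24,-18,0],[0,0,0]],[[-24,-18,0],[0,0,-0.11]],[[0,0,0],[0,0,-0.11]],[[0,0,0],[0,0,-0.11]],[[0,0,0],[0,0,-0.11]],[[0,0,0],[0,0,-0.11]],[[0,0,0],[0,0,-0.11]]]'
cat > look.py <<'E'
from h import *
import sys
p=shot("wrist"); cv2.imwrite(f"pics/{sys.argv[1]}.png",p["image"]); print(np.round(p["obs"]["eef_pos"],4))
for q,z in(("stand",0),("pointer",.012),("hub_top",.172),("turn_peg",.197),("fork_in",.16),("driver_handle",.146)):
    for r in vision.place_of(p,q)[:4]:
        print(q,round(r["score"],2),np.round(r["position"]),np.round(at_z(p,r["position"],z),4))
E
python3 look.py w1
```

```text
clock: 2.65
eef_pos: [0.33, 0.2258, 0.3514]
tool_rot: [0.162, 0.987, 0.0, 0.0]
ft_force: [-0.2, -0.7, 0.3]
grip_width: 0.0399
grasp_force: 0.0
clock: 4.15
eef_pos: [0.4486, 0.0536, 0.3513]
tool_rot: [-0.169, 0.986, -0.0, 0.0]
ft_force: [0.6, -0.4, 0.1]
grip_width: 0.0399
grasp_force: 0.0
[0.4486 0.0536 0.3513]
stand 0.84 [291. 286.] [0.6132 0.0547 0.    ]
pointer 0.74 [286. 221.] [0.515  0.0167 0.012 ]
hub_top 0.93 [279. 361.] [0.6189 0.0599 0.172 ]
hub_top 0.71 [286. 218.] [0.4674 0.0199 0.172 ]
turn_peg 0.96 [227. 345.] [0.6    0.0048 0.197 ]
turn_peg 0.45 [ 79. 270.] [ 0.5695 -0.1416  0.197 ]
fork_in 0.94 [190. 295.] [ 0.5825 -0.0501  0.16  ]
driver_handle 0.65 [ 8. 65.] [ 0.423  -0.2593  0.146 ]
```

View pics/w1.png

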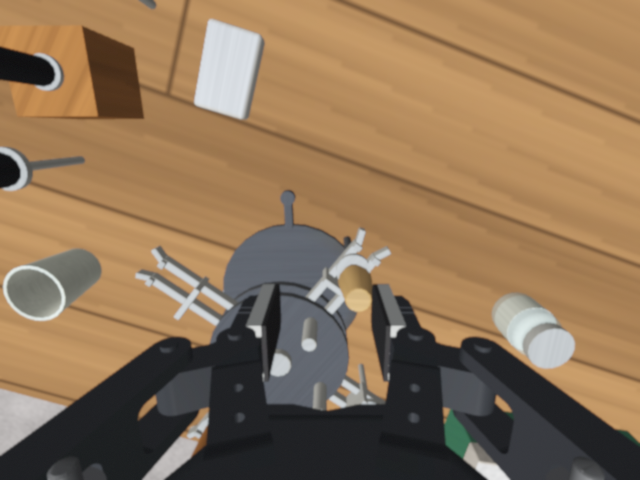

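The wrist view shows the nut at (281,363), the empty fork at (190,290) and the pointer from (288,197). The left finger hides the empty fork's peg, so I'll shift for a clear view.

```bash
python3 -m creep '[[[20,-20,0],[0,0,0]],[[20,-20,0],[0,0,0]],[[10,-20,0],[0,0,0]],[[0,0,0],[0,0,0]]]'
python3 look.py w2
```

```text
clock: 5.0
eef_pos: [0.4209, -0.0203, 0.3515]
tool_rot: [-0.165, 0.986, -0.0, 0.0]
ft_force: [0.4, -0.5, -0.1]
grip_width: 0.0401
grasp_force: 0.0
[ 0.4209 -0.0203  0.3515]
stand 0.77 [332. 320.] [0.6195 0.0577 0.    ]
pointer 0.89 [332. 254.] [0.5116 0.02   0.012 ]
hub_top 0.85 [338. 399.] [0.6169 0.0608 0.172 ]
hub_top 0.27 [114. 126.] [ 0.4098 -0.22    0.172 ]
turn_peg 0.56 [291. 387.] [0.5985 0.0034 0.197 ]
turn_peg 0.4 [337. 399.] [0.5973 0.0519 0.197 ]
driver_handle 0.82 [ 83. 127.] [ 0.4246 -0.2617  0.146 ]
driver_handle 0.67 [ 35. 232.] [ 0.5451 -0.2938  0.146 ]
driver_handle 0.64 [131.   3.] [ 0.3083 -0.2372  0.146 ]
```

View pics/w2.png

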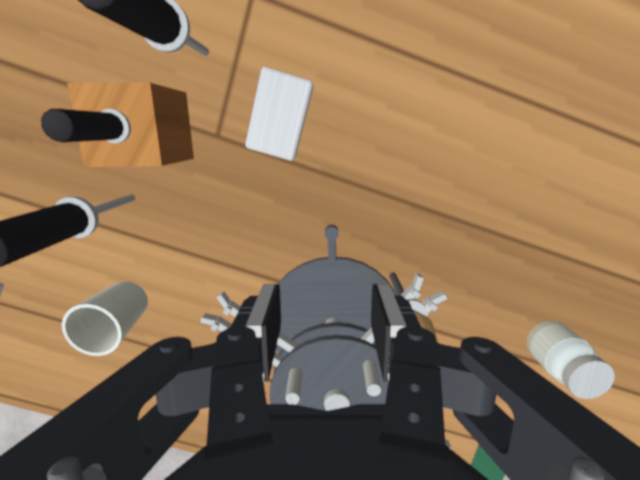

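Here the empty-fork peg top is at (293,371), the other peg's top at (371,364), the nut top at (337,397) and the pointer end knob at (332,232).

```bash
python3 - <<'E'
from h import *
p=shot("wrist")
A=at_z(p,(293.5,371),.212);B=at_z(p,(371,364.5),.212);N=at_z(p,(337,397),.182);P=at_z(p,(332,232),.014);P2=at_z(p,(332,254),.012)
print(A,B,N,P,P2)
# axis from two pegs 90deg apart (B is clockwise next of A)
m=(A+B)/2;d=(B-A)/2;n=np.array([-d[1],d[0],0]); c=[m+n,m-n]
print(np.linalg.norm(A-B),.056*2**.5,c)
for q in(P,P2):
  for a in c: print(np.round(a,4),np.degrees(np.arctan2(*(q-a)[1::-1])),np.linalg.norm((q-a)[:2]),"fork",np.degrees(np.arctan2(*(A-a)[1::-1])))
t=vision.camera("top")
for uv,z in(((306,187),.182),((326,250),.014)): print("top",at_z(t,uv,z))
E
```

```text
[ 5.67804027e-01 -4.24801344e-04  2.12000000e-01] [0.53692488 0.06572862 0.212     ] [0.60647878 0.05804488 0.182     ] [0.48041208 0.01032847 0.014     ] [0.51212116 0.02168541 0.012     ]
0.07300545536951897 0.07919595949289333 [array([0.51928774, 0.01721233, 0.212     ]), array([0.58544116, 0.04809148, 0.212     ])]
[0.5193 0.0172 0.212 ] -169.95850850372443 0.03948043549019745 fork -19.977734927114287
[0.5854 0.0481 0.212 ] -160.2240478328523 0.11161161622965514 fork -109.97773492711431
[0.5193 0.0172 0.212 ] 148.02933534394845 0.008447981866896062 fork -19.977734927114287
[0.5854 0.0481 0.212 ] -160.19360631769135 0.0779301191144111 fork -109.97773492711431
top [0.61441901 0.05789589 0.182     ]
top [0.48116964 0.01095058 0.014     ]
```

```bash
python3 - <<'E'
from h import *
p=shot("wrist")
A=at_z(p,(292,399),.212);B=at_z(p,(374,391),.212);P=at_z(p,(332,232),.014);
m=(A+B)/2;d=(B-A)/2;n=np.array([-d[1],d[0],0]); c=m-n
print(A,B,np.linalg.norm(A-B),c)
for a in(c,np.array([.612,.058,0])): print(np.degrees(np.arctan2(*(P-a)[1::-1])),np.linalg.norm((P-a)[:2]),"fork",np.degrees(np.arctan2(*(A-a)[1::-1])))
plan((A[0],A[1],.25),164)
E
```

```text
[0.59869658 0.00781292 0.212     ] [0.5637298  0.07917769 0.212     ] 0.07947078790654727 [0.61689557 0.0609787  0.212     ]
-159.5773547580327 0.14565070270832237 fork -108.89641226052207
-160.0205760515712 0.14002764259105116 fork -104.84633167882994
shift [-176.5  -33.1  101.2] turn [ 2.000e-04 -1.000e-04 -9.557e-01]
```

```bash
python3 -m creep '[[[-26,-5,0],[0,0,0]],[[-30,-6,0],[0,0,0]],[[-30,-6,0],[0,0,0]],[[-30,-6,0],[0,0,0]],[[-30,-5,0],[0,0,0]],[[-30,-5,0],[0,0,-0.153]],[[0,0,0],[0,0,-0.153]],[[0,0,0],[0,0,-0.153]],[[0,0,0],[0,0,-0.153]],[[0,0,0],[0,0,-0.153]],[[0,0,0],[0,0,-0.153]],[[0,0,0],[0,0,0]]]' 40
python3 - <<'E'
from h import *
p=shot("wrist"); cv2.imwrite("pics/w3.png",p["image"])
print(p["obs"]["eef_pos"])
for q,z in(("hub_top",.172),("turn_peg",.197),("fork_in",.16),("pointer",.012)):
    for r in vision.place_of(p,q)[:4]: print(q,round(r["score"],2),np.round(r["position"]),np.round(at_z(p,r["position"],z),4))
plan((.598,.007,.25),162)
E
```

```text
clock: 7.0
eef_pos: [0.5982, 0.0075, 0.3511]
tool_rot: [-0.586, 0.81, 0.0, -0.0]
ft_force: [0.7, 0.4, -0.0]
grip_width: 0.0397
grasp_force: 0.0
[0.59821621 0.00747481 0.35105766]
hub_top 0.67 [327. 265.] [0.6135 0.0579 0.172 ]
turn_peg 0.85 [324. 216.] [0.5991 0.0048 0.197 ]
turn_peg 0.7 [484.  34.] [ 0.4417 -0.0909  0.197 ]
fork_in 0.64 [328. 146.] [ 0.5783 -0.0488  0.16  ]
pointer 0.85 [388. 174.] [0.5128 0.0175 0.012 ]
pointer 0.45 [326. 264.] [0.6334 0.1162 0.012 ]
shift [4.000e-01 1.000e-01 1.012e+02] turn [ 0.0001 -0.     -0.0046]
```

View pics/w3.png

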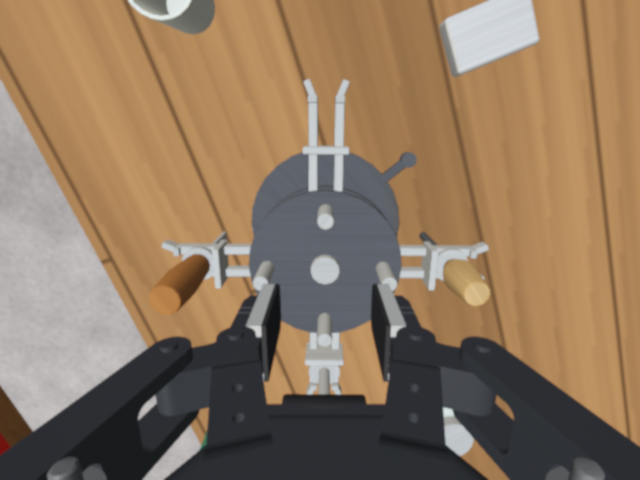

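A clean view: peg top at (325,222), nut at (325,270), side pegs at (262,280) and (388,280), back plate at (326,150), pointer knob at (408,160).

```bash
python3 - <<'E'
from h import *
p=shot("wrist")
f=lambda u,v,z: at_z(p,(u,v),z)[:2]
A=f(325,222,.212);L=f(262,281,.212);Rr=f(388,281,.212);Bk=f(325,341,.212);N=f(325,271,.182);P=f(408,159,.014);bp=f(326,150,.18)
c=(A+L+Rr+Bk)/4; print(A,L,Rr,Bk,N,c, np.linalg.norm(A-Bk))
an=lambda q:np.degrees(np.arctan2(*(q-c)[::-1]))
print("fork",an(A),"ptr",an(P),np.linalg.norm(P-c),"bp",an(bp),np.linalg.norm(bp-c))
a=np.radians(an(A)); g=c+.056*np.array([np.cos(a),np.sin(a)]); print(g)
plan((*g,.183),162)
E
```

```text
[0.59874207 0.00591492] [0.66705095 0.03899302] [0.56338516 0.07299392] [0.6338103  0.11255793] [0.61622163 0.05885866] [0.61574712 0.05761495] 0.11226091577527317
fork -108.2069422316519 ptr -158.93760860480478 0.14205590256720538 bp -108.61681867753173 0.11039900154122576
[0.59824992 0.00441863]
shift [  2.7  -1.  168.3] turn [ 0.     -0.     -0.0043]
```

```bash
python3 -m creep '[[[3,-1,20],[0,0,0]],[[0,0,25],[0,0,0]],[[0,0,25],[0,0,0]],[[0,0,25],[0,0,0]],[[0,0,25],[0,0,0]],[[0,0,23],[0,0,0]],[[0,0,15],[0,0,0]],[[0,0,8],[0,0,0]],[[0,0,0],[0,0,0]]]' 40
python3 -m creep '[[[0,0,0],[0,0,0]],[[0,0,0],[0,0,0]],[[0,0,0],[0,0,0]],[[0,0,0],[0,0,0]],[[0,0,0],[0,0,0]]]' 5
```

```text
clock: 8.43
eef_pos: [0.5981, 0.0041, 0.1852]
tool_rot: [-0.586, 0.81, 0.0, -0.0]
ft_force: [-1.0, -0.9, 1.1]
grip_width: 0.0401
grasp_force: 0.0
clock: 9.05
eef_pos: [0.5981, 0.0043, 0.1865]
tool_rot: [-0.586, 0.81, -0.0, 0.0]
ft_force: [-3.0, 0.9, 5.0]
grip_width: 0.0119
grasp_force: 58.7
```

```bash
python3 -m creep '[[[-0.16,4.2,0],[0,0,0.075]],[[-0.16,4.2,0],[0,0,0.075]],[[-0.16,4.2,0],[0,0,0.075]],[[-0.16,4.2,0],[0,0,0.075]],[[-0.16,4.2,0],[0,0,0.075]],[[-0.16,4.2,0],[0,0,0.075]],[[-0.16,4.2,0],[0,0,0.075]],[[-0.16,4.2,0],[0,0,0.075]],[[-0.16,4.2,0],[0,0,0.075]],[[-0.16,4.2,0],[0,0,0.075]],[[-0.16,4.2,0],[0,0,0.075]],[[-0.16,4.2,0],[0,0,0.075]]]'
python3 -m creep '[[[0,0,0],[0,0,0]],[[0,0,0],[0,0,0]]]'
python3 - <<'E'
from h import *
p=shot("wrist"); cv2.imwrite("pics/w4.png",p["image"])
for q,z in(("pointer",.012),("fork_in",.16)):
    for r in vision.place_of(p,q)[:3]: print(q,round(r["score"],2),np.round(r["position"]),np.round(at_z(p,r["position"],z),4))
e=p["obs"]["eef_pos"][:2]-[.6157,.0576]; print(np.degrees(np.arctan2(e[1],e[0])),np.linalg.norm(e))
E
```

```text
clock: 10.55
eef_pos: [0.5625, 0.0375, 0.1865]
tool_rot: [-0.175, 0.985, -0.001, -0.0]
ft_force: [-5.3, -0.8, 6.4]
grip_width: 0.0119
grasp_force: 59.3
clock: 10.8
eef_pos: [0.5622, 0.0381, 0.1865]
tool_rot: [-0.176, 0.984, 0.0, -0.0]
ft_force: [-6.6, -0.1, 6.5]
grip_width: 0.0116
grasp_force: 59.5
pointer 0.83 [322. 153.] [0.5134 0.0159 0.012 ]
fork_in 0.74 [322. 172.] [0.5124 0.0168 0.16  ]
-159.99603136134954 0.05694946752940693
```

View pics/w4.png

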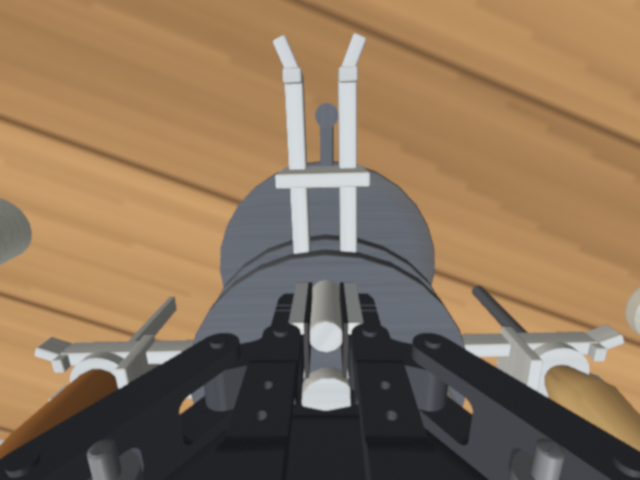

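The fork points up with the pointer knob at (327,115) between its prongs. The back plate is at (322,179) and the lips at (292,75) and (348,74). It stands over the pointer, so I'll measure the fork line, then release.

```bash
python3 - <<'E'
from h import *
p=shot("wrist"); c=np.array([.6157,.0576])
f=lambda u,v,z: at_z(p,(u,v),z)[:2]
def s(n,q): d=q-c; print(n,np.round(q,4),"ang",np.degrees(np.arctan2(d[1],d[0])).round(2),"r",np.linalg.norm(d).round(4))
s("bp face",f(322.5,172,.18)); s("lip mid in",f(320,81,.166)); s("lip mid out",f(320,69,.166)); s("tips",f(317.5,38,.16))
s("prong@150",f((297+348)/2,150,.16)); s("knob",f(327,115,.014)); s("prong root",f(324.5,250,.16)); s("peg",f(325.5,337,.212));s("nut",f(327,391,.182))
# depth-based cross-check of the plate
print(at_depth(p,(322,179)),at_depth(p,(348,74)),at_depth(p,(292,75)))
plan((.5622,.0381,.27),109)
E
python3 -m creep '[[[0,0,0],[0,0,0]],[[0,0,0],[0,0,0]],[[0,0,0],[0,0,0]],[[0,0,-15],[0,0,0]],[[0,0,-20],[0,0,0]],[[0,0,-20],[0,0,0]],[[0,0,-20],[0,0,0]],[[0,0,-20],[0,0,0]],[[0,0,0],[0,0,0]]]' 45
python3 - <<'E'
from h import *
plan((.425,-.258,.28),109)
E
```

```text
bp face [0.5102 0.0166] ang -158.75 r 0.1132
lip mid in [0.476  0.0027] ang -158.55 r 0.1501
lip mid out [0.4716 0.0011] ang -158.59 r 0.1548
tips [ 0.4598 -0.0045] ang -158.29 r 0.1678
prong@150 [0.5028 0.0137] ang -158.73 r 0.1211
knob [0.4824 0.0088] ang -159.9 r 0.142
prong root [0.5487 0.0317] ang -158.83 r 0.0718
peg [0.5644 0.0381] ang -159.15 r 0.0549
nut [0.6112 0.0562] ang -162.88 r 0.0047
[0.51297947 0.01737628 0.18006164] [0.46936203 0.01290186 0.16638467] [ 0.47790731 -0.00929016  0.16564561]
shift [  0.   -0.  -83.5] turn [ 0.0004 -0.0005  0.0224]
clock: 12.12
eef_pos: [0.5644, 0.038, 0.283]
tool_rot: [-0.176, 0.984, -0.0, 0.003]
ft_force: [0.3, -0.1, 0.4]
grip_width: 0.0452
grasp_force: 0.0
shift [ 233.2 -229.6    2.2] turn [-0.0015  0.0051  0.0215]
```

```bash
python3 -m creep '[[[21,-21,-10],[0,0,0]],[[21,-21,-10],[0,0,0]],[[21,-21,0],[0,0,0]],[[21,-21,0],[0,0,0]],[[21,-21,0],[0,0,0]],[[21,-21,0],[0,0,0]],[[21,-21,0],[0,0,0]],[[21,-21,0],[0,0,0]],[[21,-21,0],[0,0,0]],[[21,-21,0],[0,0,0]],[[23,-20,0],[0,0,0.02]],[[0,0,0],[0,0,0]]]' 45
python3 - <<'E'
from h import *
p=shot("wrist"); cv2.imwrite("pics/w5.png",p["image"]); print(p["obs"]["eef_pos"])
for r in vision.place_of(p,"driver_handle")[:4]: print(round(r["score"],2),np.round(r["position"]),np.round(at_z(p,r["position"],.146),4),at_depth(p,r["position"]))
for r in vision.place_of(p,"driver")[:4]: print("drv",round(r["score"],2),np.round(r["position"]),np.round(at_z(p,r["position"],.1),4))
E
```

```text
clock: 13.62
eef_pos: [0.423, -0.2596, 0.2997]
tool_rot: [-0.164, 0.986, 0.0, -0.0]
ft_force: [0.2, 0.5, 0.2]
grip_width: 0.0445
grasp_force: 0.0
[ 0.42295904 -0.25962897  0.29966339]
0.91 [429. 102.] [ 0.3078 -0.2139  0.146 ] [ 0.32008767 -0.2326403   0.22492681]
0.69 [270. 337.] [ 0.551  -0.2731  0.146 ] [ 0.43741517 -0.27951503  0.31702046]
0.61 [326. 217.] [ 0.4222 -0.2604  0.146 ] [ 0.35399033 -0.28423787  0.44265365]
drv 0.8 [328. 206.] [ 0.4216 -0.2582  0.1   ]
drv 0.7 [282. 300.] [ 0.5339 -0.2713  0.1   ]
drv 0.55 [410. 108.] [ 0.3111 -0.2176  0.1   ]
```

View pics/w5.png

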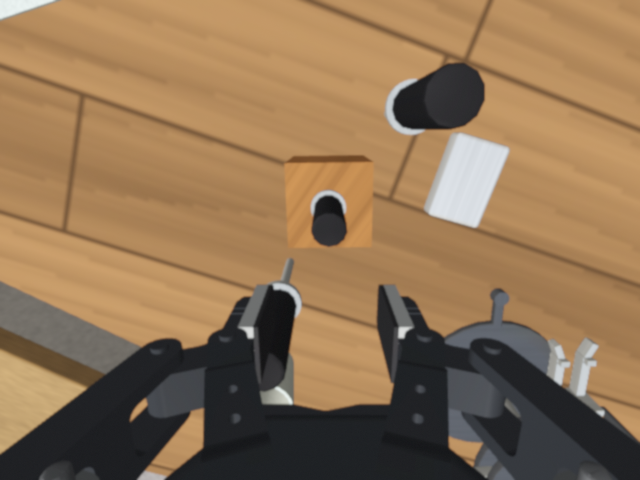

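```bash
python3 - <<'E'
from h import *
p=shot("wrist"); a=at_z(p,(329,230),.186); b=at_z(p,(328,204),.106); print(a,b); m=(a+b)/2
plan((m[0],m[1],.135),111.4)
E
```

```text
[ 0.4229836  -0.25648582  0.186     ] [ 0.41974865 -0.2578752   0.106     ]
shift [  2.6   1.4 165.1] turn [ 0.0005  0.     -0.0393]
```

```bash
python3 -m creep '[[[1,2,20],[0,0,-0.04]],[[0,0,25],[0,0,0]],[[0,0,25],[0,0,0]],[[0,0,25],[0,0,0]],[[0,0,25],[0,0,0]],[[0,0,20],[0,0,0]],[[0,0,15],[0,0,0]],[[0,0,9],[0,0,0]],[[0,0,0],[0,0,0]]]' 50
python3 -m creep '[[[0,0,0],[0,0,0]],[[0,0,0],[0,0,0]],[[0,0,0],[0,0,0]],[[0,0,0],[0,0,0]],[[0,0,0],[0,0,0]]]' 15
```

```text
clock: 14.95
eef_pos: [0.4223, -0.2565, 0.1359]
tool_rot: [-0.186, 0.983, 0.0, -0.0]
ft_force: [-0.2, 0.1, -0.8]
grip_width: 0.05
grasp_force: 0.0
clock: 15.58
eef_pos: [0.423, -0.2571, 0.1372]
tool_rot: [-0.186, 0.983, -0.001, 0.001]
ft_force: [-0.9, 0.7, 4.9]
grip_width: 0.027
grasp_force: 59.0
```

```bash
python3 -m creep '[[[0,0,-6],[0,0,0]],[[0,0,-12],[0,0,0]],[[0,0,-20],[0,0,0]],[[0,0,-20],[0,0,0]],[[0,0,-20],[0,0,0]],[[0,0,-20],[0,0,0]],[[0,0,-12],[0,0,0]],[[0,0,0],[0,0,0]],[[0,0,0],[0,0,0]]]'
python3 - <<'E'
from h import *
c=np.array([.6157,.0576]);a=np.radians(-158.6);u=np.array([np.cos(a),np.sin(a)])
plan((*(c+.215*u),.247),111.4)
E
```

```text
clock: 16.7
eef_pos: [0.422, -0.2566, 0.2455]
tool_rot: [-0.186, 0.983, 0.001, -0.001]
ft_force: [-0.4, 0.3, -2.2]
grip_width: 0.0267
grasp_force: 59.1
shift [-79.9 221.9  -1.3] turn [ 0.0012 -0.001  -0.0003]
```

```bash
python3 -m creep '[[[-6,18,0],[0,0,0]],[[-8,22,0],[0,0,0]],[[-8,22,0],[0,0,0]],[[-8,22,0],[0,0,0]],[[-8,22,0],[0,0,0]],[[-8,22,0],[0,0,0]],[[-8,22,0],[0,0,0]],[[-8,22,0],[0,0,0]],[[-8,22,0],[0,0,0]],[[-8,22,0],[0,0,0]],[[-2,6,0],[0,0,0]],[[0,0,0],[0,0,0]]]'
python3 - <<'E'
from h import *
p=shot("wrist"); cv2.imwrite("pics/w6.png",p["image"])
c=np.array([.6157,.0576]);a=np.radians(-158.6);u=np.array([np.cos(a),np.sin(a)])
plan((*(c+.215*u),.210),111.4)
for n in("top",):
  q=shot(n); im=q["image"][130:330,220:420]; cv2.imwrite("pics/t6.png",cv2.resize(im,(800,600) if 0 else (600,600),interpolation=cv2.INTER_CUBIC))
E
```

```text
clock: 18.2
eef_pos: [0.4155, -0.0205, 0.246]
tool_rot: [-0.186, 0.983, -0.0, -0.0]
ft_force: [0.8, -0.5, -1.8]
grip_width: 0.0265
grasp_force: 59.3
shift [ 0.1  0.2 36.1] turn [-0.0002 -0.0005  0.0002]
```

View pics/w6.png

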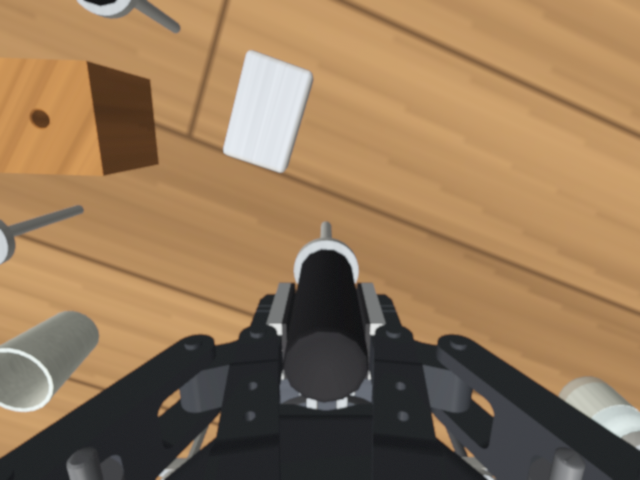

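The driver hangs upright and centred between the pads, collar at (326,266), block hole empty at (40,119). I'll lower to insertion height and approach.

```bash
python3 -m creep '[[[0,0,12],[0,0,0]],[[0,0,15],[0,0,0]],[[0,0,9],[0,0,0]],[[0,0,0],[0,0,0]],[[0,0,0],[0,0,0]]]'
python3 - <<'E'
from h import *
p=shot("side"); cv2.imwrite("pics/s7.png",cv2.resize(p["image"][150:350,260:460],(600,600),interpolation=cv2.INTER_CUBIC))
w=shot("wrist"); s=w["obs"]; print(s["eef_pos"],s["ft_force"])
Z=s["eef_pos"][2]+.009-.04
for v in (264,266,268): print(at_z(w,(326,v),Z))
E
python3 -m creep '[[[-6,0,0],[0,0,0]],[[-10,0,0],[0,0,0]],[[-10,0,0],[0,0,0]],[[-6,0,0],[0,0,0]],[[-3,0,0],[0,0,0]],[[0,0,0],[0,0,0]],[[0,0,0],[0,0,0]]]'
```

```text
clock: 18.92
eef_pos: [0.4162, -0.0211, 0.2105]
tool_rot: [-0.185, 0.983, -0.0, 0.0]
ft_force: [0.5, 0.4, -1.6]
grip_width: 0.0265
grasp_force: 59.3
[ 0.41638532 -0.02106924  0.21073009] [ 0.13840976  0.29185403 -1.30136805]
[ 0.41150489 -0.02370728  0.17973009]
[ 0.41255452 -0.02329435  0.17973009]
[ 0.41360783 -0.02287998  0.17973009]
clock: 19.9
eef_pos: [0.4483, -0.0082, 0.2102]
tool_rot: [-0.185, 0.983, 0.0, -0.0]
ft_force: [0.0, 0.0, -1.5]
grip_width: 0.0265
grasp_force: 59.3
```

View pics/s7.png

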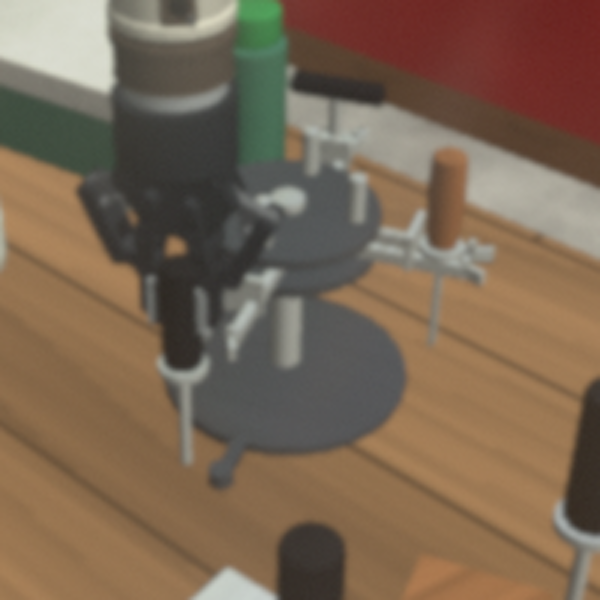

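The side view shows the driver vertical, collar just above prong level, lined up in front of the fork. Continuing inward.

```bash
python3 -m creep '[[[-4,0,0],[0,0,0]],[[-6,0,0],[0,0,0]],[[-6,0,0],[0,0,0]],[[-6,0,0],[0,0,0]],[[-6,0,0],[0,0,0]],[[-4,0,0],[0,0,0]],[[-2,0,0],[0,0,0]],[[0,0,0],[0,0,0]],[[0,0,0],[0,0,0]]]'
python3 -m creep '[[[-1.5,0,0],[0,0,0]],[[-1.5,0,0],[0,0,0]],[[-1.5,0,0],[0,0,0]],[[-1.5,0,0],[0,0,0]],[[0,0,0],[0,0,0]],[[0,0,0],[0,0,0]]]'
```

```text
clock: 21.02
eef_pos: [0.4801, 0.0042, 0.2103]
tool_rot: [-0.185, 0.983, -0.0, -0.0]
ft_force: [0.2, 0.0, -1.3]
grip_width: 0.0271
grasp_force: 59.3
clock: 21.78
eef_pos: [0.4858, 0.0064, 0.2103]
tool_rot: [-0.186, 0.983, 0.0, -0.0]
ft_force: [0.2, -0.0, -1.6]
grip_width: 0.027
grasp_force: 59.3
```

```bash
for i in 1; do python3 -m creep '[[[-1,0,0],[0,0,0]],[[-1,0,0],[0,0,0]],[[-1,0,0],[0,0,0]],[[-1,0,0],[0,0,0]],[[0,0,0],[0,0,0]]]' | grep -E "eef|force"; done
python3 -m creep '[[[-1,0,0],[0,0,0]],[[-1,0,0],[0,0,0]],[[-1,0,0],[0,0,0]],[[0,0,0],[0,0,0]]]' | grep -E "eef|force"
```

```text
eef_pos: [0.4896, 0.0079, 0.2103]
ft_force: [-0.3, 0.9, -2.2]
grasp_force: 59.3
eef_pos: [0.4925, 0.009, 0.2103]
ft_force: [0.6, -0.4, -1.7]
grasp_force: 59.3
```

```bash
python3 -m creep '[[[-0.6,0,0],[0,0,0]],[[-0.6,0,0],[0,0,0]],[[-0.6,0,0],[0,0,0]],[[0,0,0],[0,0,0]]]' | grep -E "eef|ft_force"

```

```text
eef_pos: [0.4941, 0.0096, 0.2103]
ft_force: [0.7, 0.0, -1.8]
```

```bash
python3 -m creep '[[[-0.5,0,0],[0,0,0]],[[-0.5,0,0],[0,0,0]],[[0,0,0],[0,0,0]]]' | grep -E "eef|ft_force"

```

```text
eef_pos: [0.495, 0.01, 0.2103]
ft_force: [-0.6, -0.8, -2.3]
```

```bash
python3 -m creep '[[[-0.5,0,0],[0,0,0]],[[-0.5,0,0],[0,0,0]],[[0,0,0],[0,0,0]]]' | grep -E "eef|ft_force"

```

```text
eef_pos: [0.4959, 0.0103, 0.2103]
ft_force: [0.4, -0.2, -1.1]
```

```bash
python3 -m creep '[[[-0.5,0,0],[0,0,0]],[[-0.5,0,0],[0,0,0]],[[0,0,0],[0,0,0]]]' | grep -E "eef|ft_force"

```

```text
eef_pos: [0.4965, 0.0106, 0.2102]
ft_force: [-0.9, -0.8, -0.3]
```

```bash
python3 -m creep '[[[-0.5,0,0],[0,0,0]],[[-0.5,0,0],[0,0,0]],[[0,0,0],[0,0,0]]]' | grep -E "eef|ft_force"

```

```text
eef_pos: [0.4969, 0.0108, 0.2102]
ft_force: [-4.7, -2.0, 0.7]
```

```bash
python3 -m creep '[[[0,0,0],[0,0,0]],[[0,0,0],[0,0,0]],[[0,0,0],[0,0,0]],[[0,0,0],[0,0,0]]]'

```

```text
clock: 25.4
eef_pos: [0.497, 0.0108, 0.2101]
tool_rot: [-0.185, 0.983, -0.0, -0.001]
ft_force: [-5.8, -1.9, 1.0]
grip_width: 0.027
grasp_force: 59.3
```

```bash
python3 -m creep '[[[1.2,0,0],[0,0,0]],[[1.3,0,0],[0,0,0]],[[0,0,0],[0,0,0]],[[0,0,0],[0,0,0]]]'

```

```text
clock: 25.9
eef_pos: [0.4961, 0.0104, 0.2105]
tool_rot: [-0.186, 0.983, 0.0, 0.001]
ft_force: [-0.3, 0.2, -1.6]
grip_width: 0.0265
grasp_force: 59.3
```

```bash
python3 -m creep '[[[1.1,0,0],[0,0,0]],[[0,0,2],[0,0,0]],[[0,0,2],[0,0,0]],[[0,0,2],[0,0,0]],[[0,0,2],[0,0,0]],[[0,0,1.5],[0,0,0]],[[0,0,0],[0,0,0]],[[0,0,0],[0,0,0]]]'

```

```text
clock: 26.9
eef_pos: [0.4944, 0.0097, 0.2009]
tool_rot: [-0.186, 0.983, -0.0, 0.0]
ft_force: [-0.4, -0.1, -2.2]
grip_width: 0.0268
grasp_force: 59.3
```

```bash
python3 -m creep '[[[-0.4,0,1],[0,0,0]],[[0,0,1],[0,0,0]],[[0,0,0.7],[0,0,0]],[[0,0,0],[0,0,0]]]'

```

```text
clock: 27.4
eef_pos: [0.4947, 0.0099, 0.198]
tool_rot: [-0.186, 0.983, 0.0, -0.0]
ft_force: [-0.2, -0.4, -2.8]
grip_width: 0.0269
grasp_force: 59.3
```

```bash
python3 -m creep '[[[0,0,0.6],[0,0,0]],[[0,0,0.6],[0,0,0]],[[0,0,0],[0,0,0]]]'

```

```text
clock: 27.78
eef_pos: [0.4949, 0.0099, 0.1973]
tool_rot: [-0.186, 0.983, -0.0, 0.0]
ft_force: [-1.0, -0.1, 0.4]
grip_width: 0.0272
grasp_force: 59.3
```

```bash
python3 -m creep '[[[0,0,0.5],[0,0,0]],[[0,0,0],[0,0,0]],[[0,0,0],[0,0,0]],[[0,0,0],[0,0,0]]]'

```

```text
clock: 28.28
eef_pos: [0.4949, 0.0099, 0.1972]
tool_rot: [-0.186, 0.983, -0.0, 0.0]
ft_force: [-1.0, 0.1, 5.3]
grip_width: 0.0266
grasp_force: 59.5
```

```bash
python3 -m creep '[[[0,0,-0.5],[0,0,0]],[[0,0,0],[0,0,0]],[[0,0,0],[0,0,0]],[[0,0,0],[0,0,0]],[[0,0,-5],[0,0,0]],[[0,0,-15],[0,0,0]],[[0,0,-20],[0,0,0]],[[0,0,-25],[0,0,0]],[[0,0,-25],[0,0,0]],[[0,0,-25],[0,0,0]],[[0,0,-10],[0,0,0]],[[0,0,0],[0,0,0]]]' 48
python3 - <<'E'
from h import *
p=shot("wrist"); cv2.imwrite("pics/w8.png",p["image"]); print(p["obs"]["eef_pos"])
c=np.array([.6157,.0576])
for q,z in(("driver_handle",.206),("pointer",.012),("fork_in",.16),("turn_peg",.197)):
    for r in vision.place_of(p,q)[:2]:
        w=at_z(p,r["position"],z);d=w[:2]-c; print(q,round(r["score"],2),np.round(r["position"]),np.round(w,4),np.linalg.norm(d),np.degrees(np.arctan2(d[1],d[0])))
E
```

```text
clock: 29.78
eef_pos: [0.4952, 0.0099, 0.3228]
tool_rot: [-0.186, 0.983, -0.0, 0.001]
ft_force: [-0.2, -1.1, -0.3]
grip_width: 0.0477
grasp_force: 0.0
[0.49518615 0.00990519 0.32278499]
driver_handle 0.9 [324. 227.] [0.4943 0.0069 0.206 ] 0.1315361640471672 -157.33390133719467
pointer 0.56 [331. 200.] [0.5079 0.0209 0.012 ] 0.11389504638981979 -161.19098856755204
turn_peg 0.84 [323. 312.] [0.5669 0.0346 0.197 ] 0.05393842344105963 -154.78607333436008
```

View pics/w8.png

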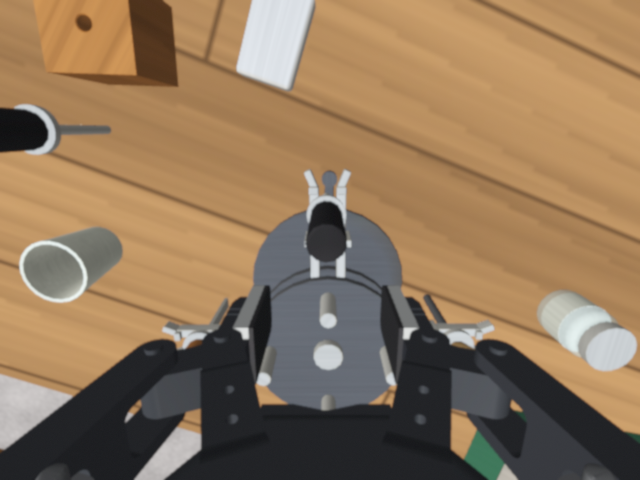

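The driver hangs upright in the fork (handle at (326,230)) behind the lips, the pointer knob shows at (329,178) between the prong tips, and the gripper is clear.

```bash
python3 -m creep '[[[0,0,0],[0,0,0]],[[0,0,0],[0,0,0]]]' | head -1; python3 -c "
from workcell import workorder
print(workorder.job_done())"
```

```text
clock: 30.28
the job is handed in; nothing more can be done
None
```

I turned the empty fork over the pointer and hung the small screwdriver upright in it. On the way in, its collar pressed the back plate with about 6 N before I set it down and let go. I handed the job in at about 30 s, and no verdict came back.

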